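Inspect a printing tile under the loupe

ROBOT

A 7-joint arm with a two-finger parallel gripper is mounted at the origin on the work surface. World frame = base frame: x ahead of the robot, y to its left, z up, the work surface at z = 0. Lengths are in m, angles in rad, forces in N, time in s.
With the tool pointing down it reaches from about 0.425 to 1.025 m from the base axis. Payload 9.4 kg.
Tool frame: the origin (TCP) lies on the centre line of the jaws, within the pads' length; the fingertips stand 22 mm ahead of it and the grasp point (between the pads) lies 3 mm ahead of it; z points along the fingers, x is the direction in which the jaws open and shut, and the axes are right-handed (so a half turn about z gives the same grasp; the last joint's range is limited). The gripper opens to 85 mm and grips with 20 to 120 N. Pads are 22 mm wide; open, the fingers measure 114 mm over their backs; the gripper's body (76 mm by 85 mm) begins 54 mm behind the grasp point. The pads swing forward as they close: fully open they stand 13 mm farther back than shut.
Start: joints at [1.047, 0.599, -0.003, 1.599, 0.002, 0.943, -0.08], TCP at [0.313, -0.654, 0.253] pointing down, gripper open.
Joint ranges: [-2.57, 2.57], [-0.35, 1.97], [-1.29, 1.29], [0.11, 2.56], [-1.05, 4.19], [0.11, 1.86], [-2.63, 2.63]. Speed limits (rad/s): [2.22, 2.22, 3.01, 3.01, 3.14, 3.14, 3.14].

INTERFACE

Orientations are given as a unit quaternion [x, y, z, w].
In Python, from cell import manip gives the robot as it stands. The module is installed in compiled form; this text tells all that it offers.
- The arm moves only by the tool jog_arm, never from a script. Its argument "targets" is a list of rows, each a list of 6 numbers: the shift along the tool's x, y, z in mm, then the turn, a rotation vector about the tool's x, y, z in rad. A call has 1 to 10 rows; each row is the pose to reach, as a shift and turn from the pose commanded when the call began, along the tool's axes at that moment; what a row does not reach only later rows make up. A row lasts 1/12 s, in which the tool goes at most 41.7 mm and 7.16 degrees, less where a joint would pass 70% of its speed; a pose out of reach is approached as far as the arm can. A call with a gripper value outside its range is refused whole. "gripper" is the gripper command: -1 is shut, 1 is fully open, values between are in proportion, set as the call begins (left out, the last holds). The fingers move at their own pace and stop on an object; "squeeze" is the grip in N (left out, the last holds). Time passes only in rows, so rows that repeat a pose let the fingers close. It gives the time, the measured TCP pose, the force and the opening at its end, in the units of the state.
- manip.sense(): the state, without advancing time (a new reading comes with each control period).
- manip.camera(name): name is "scene" or "top" or "wrist"; returns the picture (420x560x3 uint8, red, green, blue); there is no depth.
- manip.camera_model(name): a dict with "fx", "fy", "cx", "cy" (pixels), "origin" and "orientation" of the camera in the world. Camera axes: x right, y down, z forward; pixel columns grow to the right and rows downward; lengths in m; the calibration is good to about 2 mm. A picture is of the moment at which its call begins: read the wrist's pose just before it. camera_model takes no time and is no camera call; for the wrist camera it gives the pose at the moment of the call.
- manip.hand_in(): hands the job in, once; it reports no verdict.
The state is a dict: "t": time; "q": joint angles; "joint_velocities": joint speeds; "joint_torque": joint torques, N m; "eef_pos": TCP position; "eef_rot": TCP orientation; "contact_force": force on the tool from outside, world axes, zero at the start; "wrist_torque": the same for the moment, N m; "opening": finger opening in m.
Only numpy, scipy, OpenCV 4.12 (cv2) and the standard library are available. Lean on these libraries where they do the work, as an engineer would, in place of code of your own. Each camera call takes 0.05 s, during which the arm holds its last target. There are 200 camera calls.

TASK

In the block-printing shop's inspection bed the carved wooden tile is propped up at one end: first press it down until it lies level in the recess. Then pick up the loupe by its handle and hold it level with its lens centred over the round motif in the middle of the tile, the lens ring at the height of the pointer on the gauge post. Finish still holding it there, steady and touching neither bed, post nor tile, and leave the pointer and the other things on the table where they are.

Things in the scene. Friction and masses are not known exactly. Their poses are not given: they have to be found in the camera images.
- bed: Fixed aluminium inspection bed on the table, 150 (x) x 120 (y) mm, 28 mm high. Origin: centre of its underside; z up, +x towards the gauge post. Recess 124 x 94 mm centred on the origin, floor 16 mm and rim 28 mm above the table. A steel post, 10 mm across, stands at x = +105 mm, y = 0 (top 166 mm above the table)
- lifter (a joint): Black lifter pad, 14 x 50 mm, in the recess at x = -45 mm, y = 0 of the bed; propping up the tile's -x end. 0: its top 10 mm above the recess floor; 0.010 m: level with the floor. Pushed straight down by about 6 N, stays down (no spring)
- tile: Carved wooden printing tile, 120 (x) x 90 (y) x 12 mm, about 180 g, loose in the recess, x axis along the bed's. Origin: centre of its underside; z out of the carved face. Its -x end (away from the post) starts propped up, a tilt of about 0.1 rad; pressed down there, about 45 mm from the tile's middle, it comes to lie flat on the recess floor, its face flush with the bed's rim
- motif (a point): Centre of the round motif, 48 mm across, in the middle of the tile's upper face
- pointer_tip (a point): Tip (mid thickness) of the flat steel pointer tongue, 12 mm wide, 4 mm thick, that sticks out level towards the bed from a collar (20 mm across, 16 mm high) on the gauge post; the tip lies at x = +60 mm, y = 0 of the bed. Its height, which varies, marks the focal height for the middle of the lens ring's thickness. Held by friction: do not shift it
- loupe: Loupe lying flat on the table: round steel lens ring, 60 mm outside diameter and 14 mm thick, with a straight dark wooden handle, about 120 g. Origin: centre of the ring's underside; z up through the lens. The handle, 16 mm wide (y) and 22 mm tall (z = 0 to 22 mm), runs along -x from x = -38 to -133 mm; a good grip is across its sides at x = -65 to -80 mm
- lens (a point): Centre of the lens, at mid thickness of the ring, 7 mm above the loupe's underside
- block_long: Bystander: dark printing block 150 x 80 x 35 mm with a 35 mm high wooden grip bar on top. Origin: centre of its underside
- block_square: Bystander: dark printing block 100 x 100 x 35 mm with a 35 mm high wooden grip bar on top. Origin: centre of its underside
- weight: Bystander: brass weight with a knob, 44 mm across, 53 mm high. Origin: centre of its underside
- dye_jar: Bystander: amber glass jar, 60 mm across, 75 mm high. Origin: centre of its underside
- bowl: Bystander: white bowl, 100 mm across, 45 mm high. Origin: centre of its underside
- brush: Bystander: brush lying on the table, handle along its -x
- scraper: Bystander: spatula lying on the table, handle along its -x
There are look-alikes about, which are no part of the job. Leave any pink or purple look-alike of the loupe alone. There is more than one size of the bed; the one meant has the size given above.

How it is judged:
By the outcome, as a careful person would: the job done as asked, in the order asked, and still so for the second after the job is handed in, while the arm keeps its last pose, push and grip.
It also fails if it takes over 58 s, if anything falls off the work surface, if the arm or the gripper's body presses on something with over 40 N, if the wrist force passes 120 N, or if a joint passes its speed limit or range.

## Working session

There is one attempt and no reset: what is moved stays moved. The work goes in short steps, Python scripts to look and compute and a tool call to move; the robot and the scene stay as the last step left them, time stands still between calls to the robot, and variables do not carry over. Pictures are saved under pics/ and viewed, about 8 in all and at most 12, crops included, and the job is handed in when it is done.

Besides the shell and the picture viewer there is one more tool, called by a JSON object that holds its "api" and its "payload". jog_arm: Moves the arm, as the interface text tells. Its arguments: {"type":"object","properties":{"targets":{"type":"array","items":{"type":"array","items":{"type":"number"}}},"gripper":{"type":"number"},"squeeze":{"type":"number"}},"required":["targets"]}

```bash
mkdir -p pics
cat > h.py <<'E'
import numpy as np, cv2
from cell import manip
from scipy.spatial.transform import Rotation as R
def snap(n,f):
    im=manip.camera(n); cv2.imwrite('pics/'+f,im[:,:,::-1]); return im
def M(n):
    m=manip.camera_model(n); q=m['orientation']
    r=R.from_quat(q).as_matrix() if np.size(q)==4 else np.array(q)
    return m,r,np.array(m['origin'])
def ray(n,u,v):
    m,r,o=M(n); d=r@np.array([(u-m['cx'])/m['fx'],(v-m['cy'])/m['fy'],1]); return o,d
def onz(n,u,v,z):
    o,d=ray(n,u,v); return o+d*(z-o[2])/d[2]
def proj(n,p):
    m,r,o=M(n); c=r.T@(np.array(p)-o); return m['fx']*c[0]/c[2]+m['cx'],m['fy']*c[1]/c[2]+m['cy']
E
python3 - <<'E'
from h import *
np.set_printoptions(precision=4,suppress=True)
s=manip.sense(); print(s)
a=snap('scene','s0.png'); b=snap('top','t0.png')
for n in('scene','top','wrist'): print(manip.camera_model(n))
E
```

```text
{'t': 0.0, 'q': array([ 1.0473,  0.6001, -0.0025,  1.6002,  0.0018,  0.9429, -0.0798]), 'joint_velocities': array([-0.    , -0.0016,  0.0005, -0.0015,  0.0008, -0.0015,  0.0005]), 'joint_torque': array([ -0.0004, -77.6449,   1.5636, -25.8007,   0.0122,   0.009 ,
         0.    ]), 'eef_pos': array([ 0.313 , -0.6534,  0.2524]), 'eef_rot': array([ 0.8462, -0.5328, -0.0007, -0.0004]), 'contact_force': array([-0.2071,  0.8218, -0.4357]), 'wrist_torque': array([-0.0425, -0.0038,  0.0357]), 'opening': 0.08573230404280768}
{'fx': 434.04513570660407, 'fy': 434.04513570660407, 'cx': 285.02452280981595, 'cy': 208.28842844026238, 'origin': array([ 0.9804, -0.705 ,  0.9   ]), 'orientation': array([ 0.8887,  0.2542, -0.1114, -0.365 ])}
{'fx': 390.9980072994532, 'fy': 390.9980072994532, 'cx': 274.83221032211344, 'cy': 204.30574729679196, 'origin': array([ 0.2933, -0.0054,  1.2355]), 'orientation': array([ 0.709 , -0.6989,  0.0608, -0.0717])}
{'fx': 313.822044954223, 'fy': 313.822044954223, 'cx': 281.2348721216116, 'cy': 210.8555869497651, 'origin': array([ 0.3841, -0.6199,  0.372 ]), 'orientation': array([ 0.8363, -0.5258, -0.0831,  0.1311])}
```

View pics/t0.png

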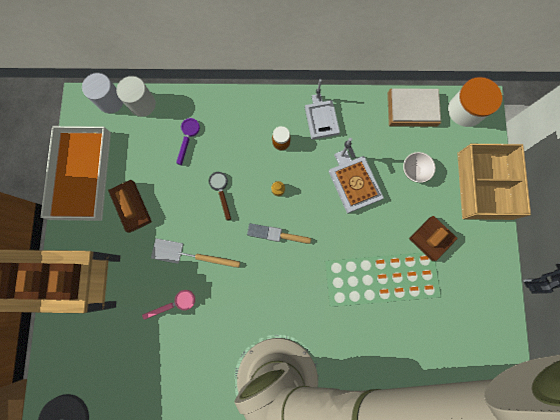

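View pics/s0.png

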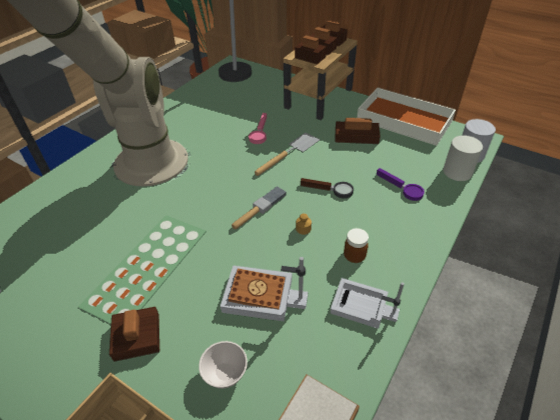

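Candidates in the top view:
- **Beds:** with tile at (357,184); smaller and empty at (322,118).
- **Loupes:** steel with dark handle at (218,182); purple at (190,128); pink at (185,300).

I choose the tiled bed and the steel loupe, and will check both in one close crop.

Run:
```python
from h import *
t=cv2.imread('pics/t0.png'); s=cv2.imread('pics/s0.png')
c=lambda i,x,y,w,h:cv2.resize(i[y:y+h,x:x+w],(400,300),interpolation=cv2.INTER_CUBIC)
o=np.vstack([np.hstack([c(t,310,130,100,75+0),c(t,190,160,80,60)]),np.hstack([c(s,215,245,100,75),c(s,290,165,80,60)])])
cv2.imwrite('pics/c1.png',o)
for n,u,v,z in [('top',218,181,.007),('top',228,218,.011),('top',357,184,.03),('scene',343,189,.007),('scene',258,288,.03)]: print(n,u,v,onz(n,u,v,z))
```

```text
top 218 181 [0.60104236 0.20086132 0.007     ]
top 228 218 [0.47962749 0.16322887 0.011     ]
top 357 184 [ 0.59082003 -0.24364272  0.03      ]
scene 343 189 [0.60311618 0.20246536 0.007     ]
scene 258 288 [ 0.59805892 -0.23976738  0.03      ]
```

View pics/c1.png

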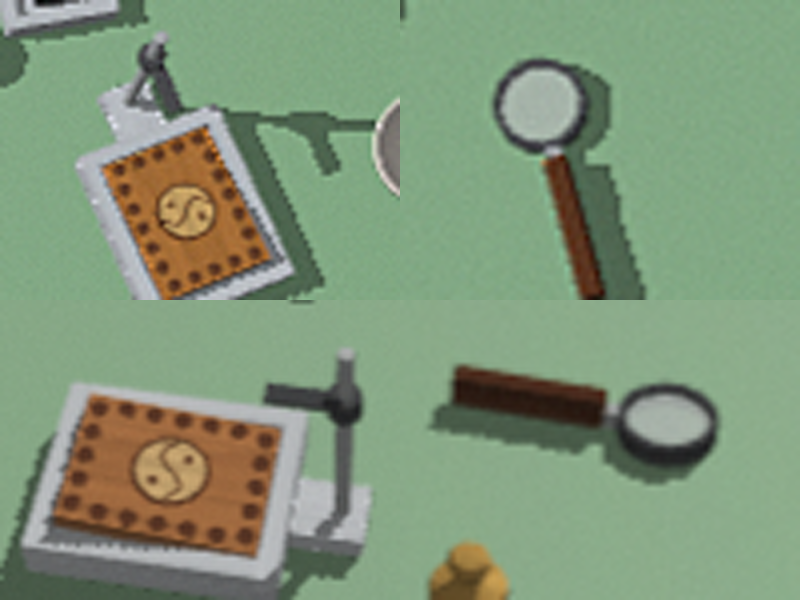

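The choice holds: the steel loupe lies at about (0.60, 0.20). The tile's motif is at about (0.594, -0.243), with the bed's +x pointing away from the robot and the pointer on the post at the far end. Next I move above the propped end with the gripper shut.

{"api": "jog_arm", "payload": {"targets": [[-252,-386,0,0,0,0.1],[-252,-386,0,0,0,0.1],[-252,-386,0,0,0,0.1],[-252,-386,0,0,0,0.1],[-252,-386,0,0,0,0.1],[-252,-386,0,0,0,0.1],[-252,-386,0,0,0,0.1],[-252,-386,0,0,0,0.1],[-252,-386,0,0,0,0.1],[-252,-386,0,0,0,0.1]], "gripper": -1}}

```text
t: 0.93
eef_pos: [0.53, -0.2957, 0.2531]
eef_rot: [0.818, -0.575, -0.0, 0.0]
contact_force: [1.3, 0.2, 1.0]
opening: 0.0002
```

{"api": "jog_arm", "payload": {"targets": [[0,0,0,0,0,0],[0,0,0,0,0,0]]}}

```text
t: 1.1
eef_pos: [0.5311, -0.2944, 0.2529]
eef_rot: [0.82, -0.572, -0.0, -0.0]
contact_force: [-0.3, -0.6, -0.9]
opening: -0.0002
```

Run:
```python
from h import *
s=manip.sense(); print(s['eef_pos'],s['contact_force'])
snap('wrist','w1.png')
# bed centre/yaw guess check: tile brown mask from each view, motif mask
for n in('top','scene','wrist'):
    im=manip.camera(n); hsv=cv2.cvtColor(im,cv2.COLOR_RGB2HSV)
    m=cv2.inRange(hsv,(13,70,150),(28,190,255))
    k,l,st,c=cv2.connectedComponentsWithStats(m)
    for i in range(1,k):
        if st[i,4]>60: print(n,st[i],c[i],onz(n,*c[i],.033))
```

```text
[ 0.5311083  -0.29444301  0.25294573] [-0.3226244  -0.62023457 -0.89295479]
top [ 479  144   50   63 1579] [509.7511083  176.58644712] [ 0.61988737 -0.7227694   0.033     ]
top [336 163  41  41 688] [355.62645349 183.3255814 ] [ 0.59221439 -0.23878266  0.033     ]
top [271 182  11  12  79] [275.84810127 187.81012658] [0.57461135 0.01259079 0.033     ]
top [120 190  11  26 127] [123.8503937 204.8976378] [0.51355418 0.49012561 0.033     ]
top [280 233  30  10 148] [295.20945946 237.69594595] [ 0.41777269 -0.04939057  0.033     ]
top [ 41 251  49  14 604] [ 65.60099338 256.81622517] [0.34889488 0.65596744 0.033     ]
top [195 254  44  13 236] [216.72033898 260.15677966] [0.34567097 0.18976449 0.033     ]
top [ 16 271   9  20 137] [ 20.17518248 280.51094891] [0.27530234 0.78705238 0.033     ]
top [ 48 271  10  21 150] [ 52.37333333 281.46      ] [0.27402012 0.68785034 0.033     ]
top [ 40 300  45  13 555] [ 62.27927928 305.92432432] [0.20247925 0.64899395 0.033     ]
scene [  0  11  81  36 281] [39.04982206 28.35231317] [-1.17221055  0.43971376  0.033     ]
scene [315  53  26  16 175] [327.45142857  60.4       ] [0.19224523 0.86410858 0.033     ]
scene [ 31  94  69  41 305] [ 64.9704918  114.28196721] [-0.42724284  0.00894563  0.033     ]
scene [256 151  31  22 134] [270.86567164 161.39552239] [0.361799   0.17265053 0.033     ]
scene [233 206  26  20 138] [245.38405797 215.94202899] [ 0.43357535 -0.06360768  0.033     ]
scene [300 213  12  14  71] [306.1971831  219.25352113] [0.58360427 0.01365513 0.033     ]
scene [231 269  54  39 772] [258.19300518 287.38212435] [ 0.59876588 -0.23968095  0.033     ]
scene [249 280  17  15 183] [257.15300546 287.27868852] [ 0.59648288 -0.24074561  0.033     ]
scene [125 310  11  21 174] [130.63218391 319.78735632] [ 0.40356238 -0.4629808   0.033     ]
scene [126 386  48  34 116] [149.1637931  402.49137931] [ 0.57048762 -0.57347951  0.033     ]
```

View pics/w1.png

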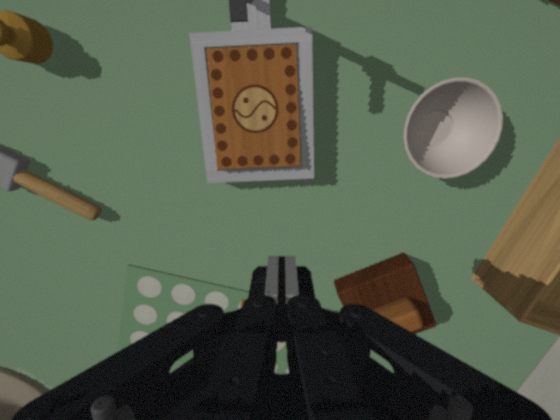

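The wrist view shows the bed with rim corners at about (192,35), (311,29), (314,178) and (207,183), the motif at (256,109), and the pointer/post at (240-270,10).

Run:
```python
from h import *
P=[onz('wrist',u,v,.028) for u,v in [(192,35),(311,29),(314,178),(207,183)]]
P=np.array(P);print(P)
print('motif w',onz('wrist',256,109,.033),'bed c',P.mean(0))
for a,b in((3,0),(2,1)): d=P[a]*-1+P[b]; print(np.hypot(*d[:2]),np.degrees(np.arctan2(d[1],d[0])))
for a,b in((1,0),(2,3)): d=P[b]-P[a]; print(np.hypot(*d[:2]),np.degrees(np.arctan2(d[1],d[0]))-90)
# post top in scene/top, tip via stereo
def tri(l):
    A=np.zeros((3,3));B=np.zeros(3)
    for n,u,v in l:
        o,d=ray(n,u,v); d/=np.linalg.norm(d); Q=np.eye(3)-np.outer(d,d); A+=Q;B+=Q@o
    return np.linalg.solve(A,B)
print('motif',tri([('top',356.5,183),('scene',258,287.5)]), tri([('top',356.5,183),('scene',258,287.5),('wrist',256,109)]))
for z in (.08,.09,.1,.11,.12,.13): print('tip scene',z,onz('scene',281.5,268.5,z)) 
print('posttop scene',onz('scene',301.5,258,.166))
print('loupe', tri([('top',218,181),('scene',343,189.5)]))
```

```text
[[ 0.63828506 -0.1674737   0.028     ]
 [ 0.68252243 -0.2749597   0.028     ]
 [ 0.54659486 -0.33203803  0.028     ]
 [ 0.50062925 -0.22121082  0.028     ]]
motif w [ 0.59431987 -0.24836503  0.033     ] bed c [ 0.5920079  -0.24892056  0.028     ]
0.1477727961265446 21.324334526428878
0.14742536952239643 22.77837755326434
0.1162333167266978 22.37030483114448
0.11998128204870288 22.52624188366741
motif [ 0.59572044 -0.24046814  0.03035249] [ 0.59541172 -0.24325399  0.03074334]
tip scene 0.08 [ 0.63581959 -0.19269636  0.08      ]
tip scene 0.09 [ 0.64002196 -0.19894393  0.09      ]
tip scene 0.1 [ 0.64422433 -0.20519151  0.1       ]
tip scene 0.11 [ 0.6484267  -0.21143908  0.11      ]
tip scene 0.12 [ 0.65262907 -0.21768665  0.12      ]
tip scene 0.13 [ 0.65683144 -0.22393423  0.13      ]
posttop scene [ 0.69341005 -0.20045202  0.166     ]
loupe [0.60248493 0.20192482 0.00465223]
```

{"api": "jog_arm", "payload": {"targets": [[-24,-31,0,0,0,-0.035],[-24,-31,40,0,0,-0.035],[-24,-31,80,0,0,-0.035],[-24,-31,120,0,0,-0.035],[-24,-31,150,0,0,-0.035],[-24,-31,175,0,0,-0.035],[-24,-31,180,0,0,-0.035],[-24,-31,182,0,0,-0.035],[-24,-31,182,0,0,-0.035]]}}

```text
t: 2.05
eef_pos: [0.5504, -0.2656, 0.0717]
eef_rot: [0.828, -0.561, 0.0, 0.0]
contact_force: [-0.7, 0.7, 0.3]
opening: 0.0001
```

{"api": "jog_arm", "payload": {"targets": [[-3,0,4,0,0,0],[-3,0,7,0,0,0],[-3,0,9,0,0,0],[-3,0,11,0,0,0],[-3,0,13,0,0,0],[-3,0,15,0,0,0],[-3,0,16,0,0,0],[-3,0,17,0,0,0]]}}

```text
t: 2.72
eef_pos: [0.5491, -0.2621, 0.0543]
eef_rot: [0.828, -0.56, -0.0, 0.0]
contact_force: [-2.7, -2.3, 4.5]
opening: 0.0003
```

{"api": "jog_arm", "payload": {"targets": [[0,0,1,0,0,0],[0,0,2,0,0,0],[0,0,3,0,0,0],[0,0,4,0,0,0],[0,0,5,0,0,0],[0,0,5,0,0,0]]}}

```text
t: 3.22
eef_pos: [0.549, -0.2621, 0.0501]
eef_rot: [0.828, -0.56, -0.0, 0.0]
contact_force: [-5.4, -1.3, 15.7]
opening: -0.0002
```

{"api": "jog_arm", "payload": {"targets": [[0,0,1,0,0,0],[0,0,1.5,0,0,0],[0,0,1.5,0,0,0]]}}

```text
t: 3.47
eef_pos: [0.549, -0.2621, 0.05]
eef_rot: [0.828, -0.56, 0.0, 0.0]
contact_force: [-9.7, 1.3, 32.5]
opening: 0.0001
```

Now it is stiff at face height 0.028, so the tile is down. I retract and check.

{"api": "jog_arm", "payload": {"targets": [[0,0,-20,0,0,0],[0,0,-60,0,0,0],[0,0,-100,0,0,0],[0,0,-140,0,0,0],[0,0,-170,0,0,0],[0,0,-190,0,0,0],[0,0,-190,0,0,0],[0,0,-190,0,0,0]], "gripper": 1}}

```text
t: 4.13
eef_pos: [0.5503, -0.2613, 0.2387]
eef_rot: [0.829, -0.56, 0.001, -0.001]
contact_force: [0.3, 1.2, -1.3]
opening: 0.0857
```

Run:
```python
from h import *
s=manip.sense(); print(s['eef_pos'],s['q'],s['contact_force'],M('wrist')[2])
w=snap('wrist','w2.png'); m=manip.camera_model('wrist'); print(m)
t=snap('top','t2.png'); sc=snap('scene','s2.png')
c=cv2.resize(sc[240:320,210:317],(400,300),interpolation=cv2.INTER_CUBIC)
d=cv2.resize(t[130:205,310:410],(400,300),interpolation=cv2.INTER_CUBIC)
x=np.vstack([np.hstack([c,d]),cv2.resize(w[0:210,80:360+200],(800,350))[:300]])
cv2.imwrite('pics/c2.png',x[:,:,::-1])
```

```text
[ 0.55032136 -0.26133657  0.2387369 ] [ 0.35489248  0.47492874 -0.00632514  1.89002325  0.0033481   0.773708
 -0.84123785] [ 0.29324219  1.18203041 -1.28004136] [ 0.62297305 -0.23219042  0.3585056 ]
{'fx': 313.822044954223, 'fy': 313.822044954223, 'cx': 281.2348721216116, 'cy': 210.8555869497651, 'origin': array([ 0.62254553, -0.23210632,  0.3570329 ]), 'orientation': array([ 0.81899217, -0.55250597, -0.08659147,  0.12841691])}
```

View pics/c2.png

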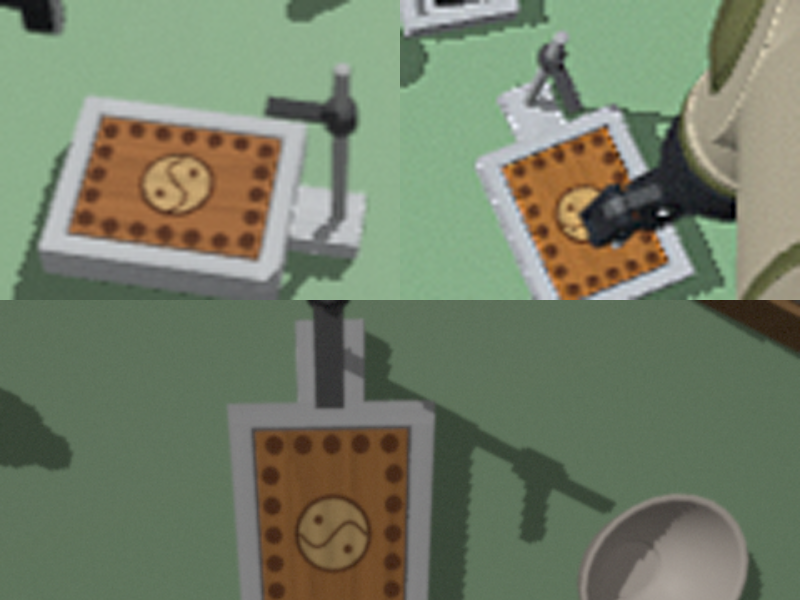

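The tile now lies flush. Wrist view: motif at (279.8,140.4), pointer tip at (278,64.8). Scene view: motif at (257.4,289.1), tip at (281.7,268.3).

```bash
cat >> h.py <<'E'
def tri(l):
    A=np.zeros((3,3));B=np.zeros(3)
    for n,u,v in l:
        o,d=ray(n,u,v); d/=np.linalg.norm(d); Q=np.eye(3)-np.outer(d,d); A+=Q;B+=Q@o
    return np.linalg.solve(A,B)
E
python3 - <<'E'
from h import *
np.set_printoptions(precision=4,suppress=True)
print('motif w,s',onz('wrist',279.8,140.4,.028),onz('scene',257.4,289.1,.028),'tri',tri([('wrist',279.8,140.4),('scene',257.4,289.1)]))
print('tip tri',tri([('wrist',278,64.8),('scene',281.7,268.3)]))
c=np.array([.594,-.245]); e=np.array([.926,.378])
for z in(.1,.11,.115,.12,.125,.13): print(z,(onz('wrist',278,64.8,z)[:2]-c)@e,(onz('scene',281.7,268.3,z)[:2]-c)@np.array([e,[-e[1],e[0]]]).T)
print([tri([('top',356.5,183)]) if 0 else onz('top',356.2,183.6,.03)])
# loupe masks
t=cv2.imread('pics/t0.png');s=cv2.imread('pics/s0.png')
g=cv2.cvtColor(t,cv2.COLOR_BGR2HSV)
for n,i,(x0,y0,x1,y1) in(('top',t,(200,165,245,225)),('scene',s,(295,170,360,205))):
    h=cv2.cvtColor(i,cv2.COLOR_BGR2HSV)
    for nm,m in(('wood',((h[...,0]<12)|(h[...,0]>170))&(h[...,1]>90)&(h[...,2]<160)),('ring',(h[...,1]<60)&(h[...,2]<140)),('glass',(h[...,1]<45)&(h[...,2]>=140))):
        q=np.zeros(m.shape,np.uint8);q[y0:y1,x0:x1]=m[y0:y1,x0:x1]
        ys,xs=np.nonzero(q)
        if len(xs)<10: print(n,nm,'none');continue
        pts=np.c_[xs,ys].astype(np.float32)
        print(n,nm,len(xs),cv2.minAreaRect(pts),pts.mean(0),onz(n,*cv2.minAreaRect(pts)[0],.022 if nm=='wood' else .012))
E
```

```text
motif w,s [ 0.5934 -0.2417  0.028 ] [ 0.5977 -0.242   0.028 ] tri [ 0.5946 -0.2409  0.0243]
tip tri [ 0.6502 -0.2173  0.1177]
0.1 0.06248570241051098 [0.0619 0.0185]
0.11 0.06125316503863458 [0.0634 0.0111]
0.115 0.06063689635269637 [0.0642 0.0074]
0.12 0.06002062766675817 [0.065  0.0037]
0.125 0.05940435898082007 [0.0657 0.0001]
0.13 0.058788090294881856 [ 0.0665 -0.0036]
[array([ 0.5921, -0.2412,  0.03  ])]
top wood 90 ((224.59336853027344, 204.97512817382812), (28.85821533203125, 3.9937710762023926), 75.0685806274414) [224.8556 205.9111] [0.5195 0.1741 0.022 ]
top ring 253 ((222.2953338623047, 196.47332763671875), (51.66484832763672, 23.172842025756836), 80.07376098632812) [224.2253 190.9921] [0.5489 0.184  0.012 ]
top glass 174 ((217.34483337402344, 180.86209106445312), (13.91848373413086, 15.494161605834961), 23.198591232299805) [217.5919 180.6782] [0.6002 0.2022 0.012 ]
scene wood 167 ((315.4459533691406, 183.82432556152344), (29.427419662475586, 6.411561012268066), 9.462322235107422) [315.3773 183.5629] [0.5282 0.1646 0.022 ]
scene ring 466 ((325.23529052734375, 187.058837890625), (56.753334045410156, 20.372989654541016), 14.03624439239502) [328.3627 190.9506] [0.5555 0.1771 0.012 ]
scene glass 122 ((341.20001220703125, 187.89999389648438), (19.289892196655273, 9.17060375213623), 18.434947967529297) [342.8279 188.4344] [0.5984 0.1989 0.012 ]
```

{"api": "jog_arm", "payload": {"targets": [[-412,-148,0,0,0,0],[-412,-148,0,0,0,0],[-412,-148,0,0,0,0],[-412,-148,0,0,0,0],[-412,-148,0,0,0,0],[-412,-148,0,0,0,0],[-412,-148,0,0,0,0],[-412,-148,0,0,0,0],[-412,-148,0,0,0,0],[-412,-148,0,0,0,0]]}}

```text
t: 5.12
eef_pos: [0.533, 0.1566, 0.2363]
eef_rot: [0.828, -0.56, -0.001, 0.001]
contact_force: [1.0, 0.0, 0.2]
opening: 0.0852
```

{"api": "jog_arm", "payload": {"targets": [[0,0,20,0,0,0],[0,0,50,0,0,0],[0,0,60,0,0,0],[0,0,60,0,0,0],[0,0,60,0,0,0],[0,0,60,0,0,0]]}}

```text
t: 5.62
eef_pos: [0.5344, 0.1541, 0.1783]
eef_rot: [0.828, -0.561, 0.0, -0.0]
contact_force: [1.0, -0.2, 0.8]
opening: 0.0856
```

Run:
```python
from h import *
s=manip.sense(); print(s['eef_pos'],s['q'],s['eef_rot'])
w=snap('wrist','w3.png')
```

```text
[0.53444133 0.15408391 0.17828578] [-0.36073925  0.49850766 -0.03119334  2.05734997  0.02714998  0.58591536
 -1.60097869] [ 8.28086820e-01 -5.60599864e-01  9.51045131e-05 -5.30605351e-05]
```

View pics/w3.png

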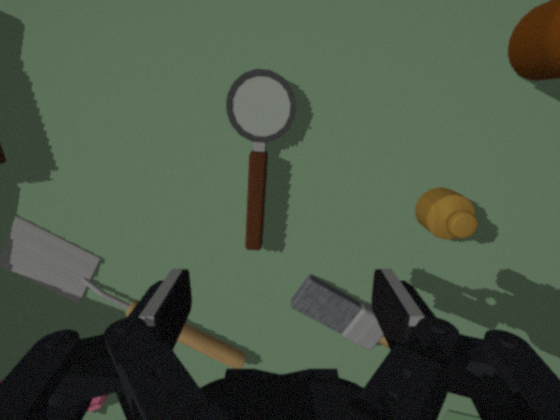

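The loupe in the wrist view: ring centre (261,105), handle from (258.5,152) to (254,247).

Run:
```python
from h import *
np.set_printoptions(precision=4,suppress=True)
L=onz('wrist',261,105.5,.014); a=onz('wrist',258.5,153,.022); b=onz('wrist',254.3,242,.022)
print(L,a,b)
for p,q in((b,a),(b,L)): d=(q-p)[:2]; print(np.hypot(*d),np.degrees(np.arctan2(d[1],d[0])))
y=np.arctan2(*(L-b)[1::-1]); e=np.array([np.cos(y),np.sin(y)]); g=L[:2]-.072*e; print('grip',g)
s=manip.sense(); r=R.from_quat(s['eef_rot']); X=r.as_matrix()[:,0]; print('toolx',np.degrees(np.arctan2(X[1],X[0])),'shift',1e3*r.inv().apply(np.r_[g,.012+.003]-s['eef_pos']))
```

```text
[0.6047 0.2006 0.014 ] [0.5672 0.1882 0.022 ] [0.4868 0.1622 0.022 ]
0.08449430246087372 17.889721225587852
0.12399758898906774 18.018204453553736
grip [0.5362 0.1783]
toolx -68.1980311978723 shift [-21.8519 -10.2197 163.6847]
```

{"api": "jog_arm", "payload": {"targets": [[-22,-9,0,0,0,0.07],[-22,-9,30,0,0,0.07],[-22,-9,70,0,0,0.07],[-22,-9,100,0,0,0.07],[-22,-9,125,0,0,0.07],[-22,-9,140,0,0,0.07],[-22,-9,148,0,0,0.07],[-22,-9,150,0,0,0.07],[-22,-9,150,0,0,0.07]]}}

```text
t: 6.42
eef_pos: [0.5346, 0.1783, 0.0283]
eef_rot: [0.808, -0.589, 0.0, -0.0]
contact_force: [0.4, 0.9, -0.2]
opening: 0.0854
```

Run:
```python
from h import *
s=manip.sense(); print(s['eef_pos'],s['contact_force'],s['eef_rot'])
w=snap('wrist','w4.png')
```

```text
[0.53463321 0.17827439 0.02832911] [ 0.41383438  0.91103694 -0.24556358] [ 8.08174843e-01 -5.88942543e-01  1.85388204e-04 -2.64162061e-04]
```

View pics/w4.png

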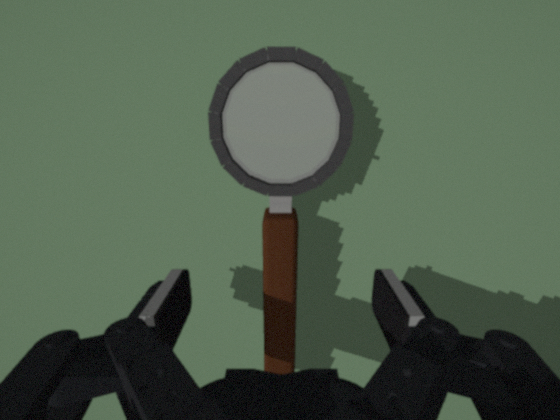

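The loupe is centred between the jaws: ring at (281,121), handle straight down the image. I close the gripper.

{"api": "jog_arm", "payload": {"targets": [[0,0,1,0,0,0],[0,0,1,0,0,0],[0,0,1,0,0,0],[0,0,1,0,0,0],[0,0,1,0,0,0],[0,0,1,0,0,0],[0,0,1,0,0,0],[0,0,1,0,0,0],[0,0,1,0,0,0],[0,0,1,0,0,0]], "gripper": -1, "squeeze": 70}}

```text
t: 7.3
eef_pos: [0.5342, 0.1784, 0.0272]
eef_rot: [0.808, -0.589, 0.0, -0.0]
contact_force: [-0.6, 0.3, 5.5]
opening: 0.0143
```

```bash
cat >> h.py <<'E'
def ring(im):
    h=cv2.cvtColor(im,cv2.COLOR_RGB2HSV)
    m=((h[...,1]<40)&(h[...,2]>70)).astype(np.uint8); m[225:]=0
    k,l,st,c=cv2.connectedComponentsWithStats(m); i=1+np.argmax(st[1:,4])
    cs,_=cv2.findContours((l==i).astype(np.uint8),0,1); cc=max(cs,key=cv2.contourArea)
    return cv2.fitEllipse(cv2.convexHull(cc)),st[i]
E
python3 - <<'E'
from h import *
np.set_printoptions(precision=4,suppress=True)
s=manip.sense(); w=snap('wrist','w5.png'); e,st=ring(w); print(e,st)
p=onz('wrist',*e[0],.013); r=R.from_quat(s['eef_rot']); print(p, r.inv().apply(p-s['eef_pos']), s['opening'],s['contact_force'])
E
```

```text
((281.8073425292969, 121.41793060302734), (119.72960662841797, 123.66320037841797), 177.3645477294922) [  223    61   119   122 11563]
[0.6049 0.2006 0.013 ] [ 0.0006 -0.0741  0.0143] 0.014310494626052554 [-0.5506  0.3004  5.5469]
```

{"api": "jog_arm", "payload": {"targets": [[0,0,-10,0,0,0],[0,0,-30,0,0,0],[0,0,-60,0,0,0],[0,0,-100,0,0,0],[0,0,-130,0,0,0],[0,0,-150,0,0,0],[0,0,-150,0,0,0],[0,0,-150,0,0,0]]}}

```text
t: 8.02
eef_pos: [0.5344, 0.1784, 0.1782]
eef_rot: [0.808, -0.589, 0.001, -0.001]
contact_force: [0.0, -0.6, -1.9]
opening: 0.0146
```

Run:
```python
from h import *
np.set_printoptions(precision=4,suppress=True)
s=manip.sense(); w=snap('wrist','w6.png'); e,st=ring(w); print(e,st)
r=R.from_quat(s['eef_rot']); print(s['eef_pos'],s['eef_rot'], s['opening'],s['contact_force'],s['wrist_torque'],s['q'])
```

```text
((281.69061279296875, 121.43377685546875), (119.60658264160156, 123.95259857177734), 176.1422119140625) [  223    61   119   122 11543]
[0.5344 0.1784 0.1782] [ 0.8083 -0.5888  0.0007 -0.0011] 0.01455804956814498 [ 0.0298 -0.6064 -1.8609] [-0.0019 -0.006  -0.0464] [-0.4168  0.5048 -0.0089  2.0441  0.0078  0.5901 -1.6901]
```

View pics/w6.png

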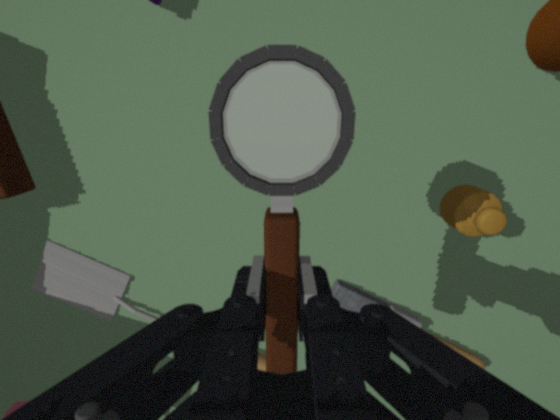

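The grip is firm and the ring hasn't shifted in the hand. I carry the loupe over the bed at a safe height.

{"api": "jog_arm", "payload": {"targets": [[8,3,-10,0,0,-0.005],[28,10,-20,0,0,-0.01],[60,20,-20,0,0,-0.02],[95,32,-20,0,0,-0.03],[130,45,-20,0,0,-0.04],[165,57,-20,0,0,-0.05],[200,69,-20,0,0,-0.06],[235,81,-20,0,0,-0.073],[270,93,-20,0,0,-0.073],[303,104,-20,0,0,-0.073]]}}

```text
t: 8.9
eef_pos: [0.5266, -0.1446, 0.196]
eef_rot: [0.829, -0.559, -0.001, 0.001]
contact_force: [1.3, -0.3, -1.2]
opening: 0.0144
```

{"api": "jog_arm", "payload": {"targets": [[30,12,0,0,0,0],[60,22,0,0,0,0],[85,31,0,0,0,0],[105,38,0,0,0,0],[115,42,0,0,0,0],[117,43,0,0,0,0],[117,43,0,0,0,0],[117,43,0,0,0,0]]}}

```text
t: 9.57
eef_pos: [0.532, -0.2649, 0.1964]
eef_rot: [0.83, -0.558, -0.001, -0.0]
contact_force: [-0.5, -0.5, -0.8]
opening: 0.0147
```

```bash
cat > st.py <<'E'
from h import *
np.set_printoptions(precision=4,suppress=True)
s=manip.sense(); r=R.from_quat(s['eef_rot']); X=r.as_matrix()
print(s['t'],s['eef_pos'],'rotdeg',np.degrees(np.arctan2(X[1,0],X[0,0])),'tool z',X[:,2],'lens',s['eef_pos']+r.apply([.0006,-.0735,.0202]),s['opening'])
lens=s['eef_pos']+r.apply([.0006,-.0735,.0202])
for z in (.116,.118,.120,.122): print('goal lens shift tool mm',z,1e3*r.inv().apply(np.array([.594,-.2415,z])-lens))
E
python3 st.py
```

```text
9.5667 [ 0.532  -0.2649  0.1964] rotdeg -67.8696992469645 tool z [-0.001   0.0012 -1.    ] lens [ 0.6003 -0.2378  0.1762] 0.014679630644757252
goal lens shift tool mm 0.116 [ 1.1998  7.1744 60.152 ]
goal lens shift tool mm 0.118 [ 1.1968  7.1754 58.152 ]
goal lens shift tool mm 0.12 [ 1.1939  7.1763 56.152 ]
goal lens shift tool mm 0.122 [ 1.191   7.1773 54.152 ]
```

{"api": "jog_arm", "payload": {"targets": [[1,7,8,0,0,0],[1,7,22,0,0,0],[1,7,38,0,0,0],[1,7,50,0,0,0],[1,7,55,0,0,0],[1,7,56,0,0,0],[1,7,56,0,0,0],[1,7,56,0,0,0]]}}

```text
t: 10.23
eef_pos: [0.5263, -0.2698, 0.1413]
eef_rot: [0.829, -0.559, 0.0, -0.0]
contact_force: [0.1, 0.1, -2.3]
opening: 0.0142
```

```bash
python3 st.py
python3 - <<'E'
from h import *
w=snap('wrist','w7.png'); sc=snap('scene','s7.png');t=snap('top','t7.png'); print(ring(w))
c=cv2.resize(sc[235:315,210:317],(800,600),interpolation=cv2.INTER_CUBIC)
x=np.vstack([np.hstack([cv2.resize(sc[240:315,215:315],(400,300),interpolation=cv2.INTER_CUBIC),cv2.resize(t[130:205,310:410],(400,300),interpolation=cv2.INTER_CUBIC)]),cv2.resize(w[0:210],(800,300))])
cv2.imwrite('pics/c7.png',x[:,:,::-1])
E
```

```text
10.2333 [ 0.5263 -0.2698  0.1413] rotdeg -67.91807006122811 tool z [ 0.0006 -0.0002 -1.    ] lens [ 0.5947 -0.2428  0.1211] 0.014242907410837133
goal lens shift tool mm 0.116 [-1.4122  0.1403  5.0822]
goal lens shift tool mm 0.118 [-1.4114  0.1394  3.0822]
goal lens shift tool mm 0.12 [-1.4106  0.1385  1.0822]
goal lens shift tool mm 0.122 [-1.4097  0.1377 -0.9178]
(((280.5140380859375, 103.42526245117188), (250.56446838378906, 297.556640625), 96.82666015625), array([  186,     0,   188,   218, 13491], dtype=int32))
```

View pics/c7.png

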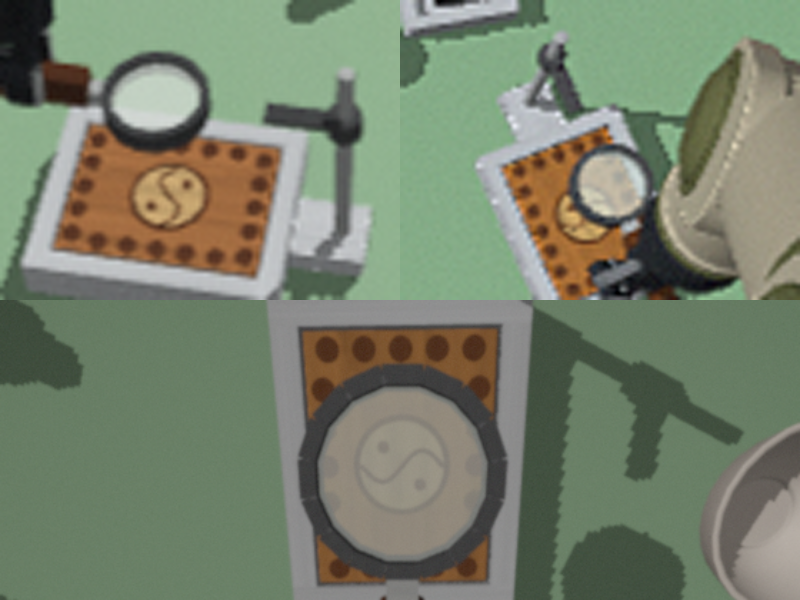

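The loupe hangs over the tile. Wrist view: ring (282,120), motif (282,115.5). Scene view: ring (254.1,265.2), motif (257.5,289.2), tip (281.6,268.3). Top view: ring (362.8,176.7).

Run:
```python
from h import *
np.set_printoptions(precision=4,suppress=True)
zl=.121
L={'wrist':onz('wrist',281.9,120,zl+.005),'scene':onz('scene',254.1,265.2,zl),'top':onz('top',362.8,176.8,zl+.002)}
Mo={'wrist':onz('wrist',282.1,115.5,.028),'scene':onz('scene',257.5,289.2,.028)}
print(L);print(Mo)
for n in Mo: print(n,'motif-lens',(Mo[n]-L[n])[:2]*1e3)
# same-camera relative: tip lateral line. bed axis through motif (scene), tip 60 mm along
e=np.array([np.cos(np.radians(22.2)),np.sin(np.radians(22.2))])
for z in(.112,.116,.118,.12,.122,.126):
    T=onz('scene',281.7,268.3,z); 
    d=(T-L['scene'])[:2]; D=(T-Mo['scene'])[:2]; print(z,'from lens',d@e,d@[-e[1],e[0]],'from motif',D@e,D@[-e[1],e[0]])
# collar: top view of post base etc
```

```text
{'wrist': array([ 0.5957, -0.2427,  0.126 ]), 'scene': array([ 0.5958, -0.2429,  0.121 ]), 'top': array([ 0.5897, -0.2427,  0.123 ])}
{'wrist': array([ 0.5961, -0.243 ,  0.028 ]), 'scene': array([ 0.5981, -0.2421,  0.028 ])}
wrist motif-lens [ 0.3736 -0.3195]
scene motif-lens [2.2959 0.7064]
0.112 from lens 0.061227092516968395 0.008356812948767547 from motif 0.05883451157438301 0.008570297317287763
0.116 from lens 0.06183745102177505 0.005404739283246983 from motif 0.05944487007918966 0.005618223651767199
0.118 from lens 0.0621426302741784 0.00392870245048678 from motif 0.059750049331593016 0.004142186819006995
0.12 from lens 0.062447809526581716 0.00245266561772647 from motif 0.06005522858399633 0.0026661499862466855
0.122 from lens 0.06275298877898505 0.0009766287849662153 from motif 0.06036040783639967 0.0011901131534864308
0.126 from lens 0.06336334728379173 -0.0019754448805542977 from motif 0.06097076634120634 -0.0017619605120340821
```

Centring agrees within about 2 mm. The pointer height is only known to a few mm, so I take two wider wrist views for parallax, with the loupe held high.

{"api": "jog_arm", "payload": {"targets": [[0,0,-25,0,0,0],[5,0,-60,0,0,0],[30,-10,-75,0,0,0],[60,-15,-75,0,0,0],[85,-15,-75,0,0,0],[90,-15,-75,0,0,0],[90,-15,-75,0,0,0],[90,-15,-75,0,0,0],[90,-15,-75,0,0,0]]}}

```text
t: 11.13
eef_pos: [0.5733, -0.3464, 0.2156]
eef_rot: [0.83, -0.558, -0.001, -0.0]
contact_force: [-0.0, 0.4, -1.0]
opening: 0.0143
```

Run:
```python
from h import *
import pickle
o=M('wrist'); snap('wrist','w8.png'); o=M('wrist'); pickle.dump(o,open('A.pkl','wb')); print(manip.sense()['eef_pos'])
```

```text
[ 0.57339419 -0.34640195  0.21570983]
```

{"api": "jog_arm", "payload": {"targets": [[-25,0,0,0,0,0],[-60,0,0,0,0,0],[-95,0,0,0,0,0],[-130,0,0,0,0,0],[-160,0,0,0,0,0],[-178,0,0,0,0,0],[-180,0,0,0,0,0],[-180,0,0,0,0,0],[-180,0,0,0,0,0],[-180,0,0,0,0,0]]}}

```text
t: 12.02
eef_pos: [0.5065, -0.1818, 0.2159]
eef_rot: [0.829, -0.559, 0.0, 0.0]
contact_force: [0.9, -0.4, -1.9]
opening: 0.0145
```

Run:
```python
from h import *
import pickle
w=snap('wrist','w9.png'); o=M('wrist'); pickle.dump(o,open('B.pkl','wb')); print(manip.sense()['eef_pos'])
a=cv2.imread('pics/w8.png')[0:300,80:480]; b=cv2.imread('pics/w9.png')[0:300,80:480]
a=cv2.imread('pics/w8.png')[0:200,0:270]; b=cv2.imread('pics/w9.png')[0:200,290:560]
cv2.imwrite('pics/c9.png',np.hstack([cv2.resize(a,None,fx=400/270,fy=2),cv2.resize(b,None,fx=400/270,fy=2)]))
```

```text
[ 0.50644337 -0.18191055  0.21577159]
```

View pics/c9.png

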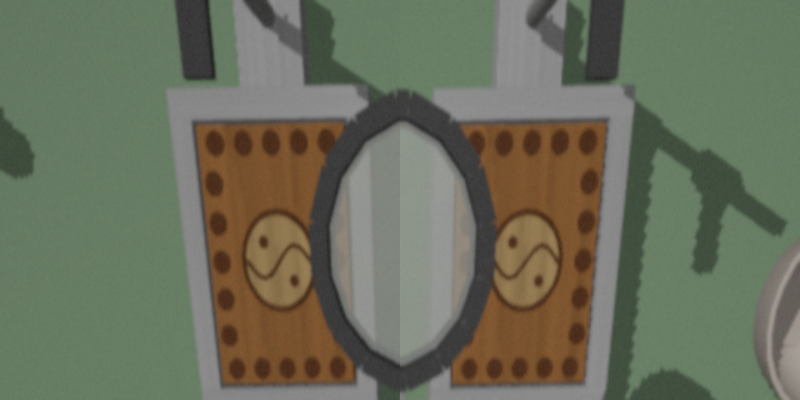

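The pointer tongue shows in both views: tip at about (134,38.5) in A and (427,39.5) in B. The motif is at (188,130) and (376,130).

Run:
```python
from h import *
import pickle
np.set_printoptions(precision=4,suppress=True)
def feats(f,x0,x1,mx):
    g=cv2.imread(f); gr=cv2.cvtColor(g,cv2.COLOR_BGR2GRAY).astype(float)
    def cross(y):
        r=gr[y,x0:x1]; k=np.nonzero(r<70)[0]; 
        def sub(i,j): return x0+i+(70-r[i])/(r[j]-r[i])*(j-i)
        return sub(k[0],k[0]-1),sub(k[-1],k[-1]+1)
    rows=np.arange(8,34); c=np.array([cross(y) for y in rows]); 
    print(f,c[::6].round(1))
    p=np.polyfit(rows,c.mean(1),1)
    # tip end row
    u0=np.polyval(p,37); col=gr[25:50,int(u0)-4:int(u0)+5].mean(1); k=np.nonzero(col<70)[0][-1]; vt=25+k+(70-col[k])/(col[k+1]-col[k])
    h=cv2.cvtColor(g,cv2.COLOR_BGR2HSV); m=cv2.inRange(h,(13,60,110),(30,170,255)); m[:100]=0;m[170:]=0;m[:,:mx-30]=0;m[:,mx+30:]=0
    k,l,st,cc=cv2.connectedComponentsWithStats(cv2.morphologyEx(m,cv2.MORPH_CLOSE,np.ones((7,7)))); i=1+np.argmax(st[1:,4])
    print('motif',st[i],cc[i]); mo=(st[i,0]+st[i,2]/2-.5,st[i,1]+st[i,3]/2-.5)
    return (np.polyval(p,vt),vt),mo
A=pickle.load(open('A.pkl','rb'));B=pickle.load(open('B.pkl','rb'))
def r(m,uv):
    k,Rm,o=m; d=Rm@np.array([(uv[0]-k['cx'])/k['fx'],(uv[1]-k['cy'])/k['fy'],1]); return o,d/np.linalg.norm(d)
def tr(a,b):
    S=np.zeros((3,3));t=np.zeros(3)
    for o,d in(r(A,a),r(B,b)): Q=np.eye(3)-np.outer(d,d);S+=Q;t+=Q@o
    return np.linalg.solve(S,t)
ta,ma=feats('pics/w8.png',100,160,188); tb,mb=feats('pics/w9.png',395,455,376)
print(ta,tb,ma,mb)
T=tr(ta,tb);m=tr(ma,mb);print('tip',T,'motif',m,'diff',T-m, np.hypot(*(T-m)[:2]),np.degrees(np.arctan2((T-m)[1],(T-m)[0])),'z',T[2]-m[2]+.028)
m2=tr((188.3,130),(375.7,130)); print(m2)
```

```text
pics/w8.png [[119.6 141.3]
 [120.2 142. ]
 [121.3 142.8]
 [122.3 143.6]
 [122.9 144.4]]
motif [ 158  100   60   70 3739] [184.567  135.6015]
pics/w9.png [[408.7 439.4]
 [417.6 438.4]
 [416.9 437.7]
 [407.8 437.3]
 [404.9 436.4]]
motif [ 346  100   60   70 3761] [378.3281 135.5693]
(np.float64(134.70445682928278), np.float64(39.285714285714285)) (np.float64(421.8206432326063), np.float64(40.53846153846154)) (np.float64(187.5), np.float64(134.5)) (np.float64(375.5), np.float64(134.5))
tip [ 0.6501 -0.2179  0.1188] motif [ 0.5923 -0.2435  0.0319] diff [0.0578 0.0256 0.0869] 0.06323362103352037 23.924782496092142 z 0.11489426773229236
[ 0.5962 -0.2425  0.0296]
```

Run:
```python
from h import *
import pickle
np.set_printoptions(precision=4,suppress=True)
A=pickle.load(open('A.pkl','rb'));B=pickle.load(open('B.pkl','rb'))
def r(m,uv):
    k,Rm,o=m; d=Rm@np.array([(uv[0]-k['cx'])/k['fx'],(uv[1]-k['cy'])/k['fy'],1]); return o,d/np.linalg.norm(d)
def tr(a,b):
    S=np.zeros((3,3));t=np.zeros(3)
    for o,d in(r(A,a),r(B,b)): Q=np.eye(3)-np.outer(d,d);S+=Q;t+=Q@o
    return np.linalg.solve(S,t)
out=[]
for f,x0,x1,mx in(('pics/w8.png',110,155,188),('pics/w9.png',411,450,376)):
    g=cv2.imread(f); gr=cv2.cvtColor(g,cv2.COLOR_BGR2GRAY)
    m=np.zeros_like(gr); m[:50,x0:x1]=(gr[:50,x0:x1]<75)*255
    c=[(np.nonzero(m[y])[0][[0,-1]]) for y in range(8,36)]; c=np.array(c)+[-.0,0.]; p=np.polyfit(range(8,36),c.mean(1),1)
    print(c[::7].tolist()); vt=np.nonzero(m.any(1))[0][-1]+.5
    G=gr[100:165,mx-26:mx+27]; g3=g[100:165,mx-26:mx+27].astype(int)
    b=((g3[...,0]>62)&(g3[...,2]-g3[...,0]>25)).astype(np.uint8)
    k,l,st,cc=cv2.connectedComponentsWithStats(cv2.morphologyEx(b,cv2.MORPH_OPEN,np.ones((2,2)))) 
    ys,xs=np.nonzero(l>0) ; big=1+np.argsort(-st[1:,4])[:2]; pts=np.argwhere(np.isin(l,big))[:,::-1]
    e=cv2.minEnclosingCircle(pts.astype(np.float32)); print(st[big].tolist(),e)
    out.append(((np.polyval(p,vt),vt),(mx-26+e[0][0],100+e[0][1])))
print(out)
T=tr(out[0][0],out[1][0]);m=tr(out[0][1],out[1][1]); m2=tr((188.3,130),(375.7,130))
for q in(m,m2): d=T-q; print(T,q,d,np.hypot(*d[:2]),np.degrees(np.arctan2(d[1],d[0])),'z',d[2]+.028)
```

```text
[[120.0, 141.0], [121.0, 142.0], [122.0, 143.0], [123.0, 144.0]]
[[6, 9, 43, 30, 675], [7, 25, 42, 29, 635]] ((26.829835891723633, 30.799850463867188), 23.082963943481445)
[[411.0, 439.0], [411.0, 438.0], [411.0, 437.0], [416.0, 437.0]]
[[5, 9, 43, 30, 686], [4, 25, 43, 29, 638]] ((25.688098907470703, 31.25815773010254), 23.208303451538086)
[((np.float64(134.58928571428572), np.float64(39.5)), (188.82983589172363, 130.7998504638672)), ((np.float64(424.74220032840714), np.float64(40.5)), (375.6880989074707, 131.25815773010254))]
[ 0.65   -0.2189  0.121 ] [ 0.5954 -0.2431  0.029 ] [0.0546 0.0242 0.092 ] 0.059754528268578466 23.909446905809027 z 0.12001456989919985
[ 0.65   -0.2189  0.121 ] [ 0.5962 -0.2425  0.0296] [0.0538 0.0236 0.0914] 0.05876598462530633 23.683363337416413 z 0.11942687377050804
```

The pointer tip is at z ≈ 0.1205, and the scene ray gives 0.121. The earlier lens height of 0.121 was right, so I return there.

{"api": "jog_arm", "payload": {"targets": [[25,4,0,0,0,0],[55,8,0,0,0,0],[80,14,0,0,0,0],[90,14,10,0,0,0],[90,14,35,0,0,0],[90,14,60,0,0,0],[90,14,73,0,0,0],[90,14,75,0,0,0],[90,14,75,0,0,0],[90,14,75,0,0,0]]}}

```text
t: 12.9
eef_pos: [0.5272, -0.27, 0.1411]
eef_rot: [0.829, -0.559, 0.0, -0.0]
contact_force: [-0.0, -0.1, -0.2]
opening: 0.0145
```

```bash
python3 st.py
python3 - <<'E'
from h import *
print(manip.sense()['joint_velocities'],manip.sense()['contact_force'])
w=snap('wrist','w10.png'); sc=snap('scene','s10.png')
x=np.hstack([cv2.resize(sc[240:315,215:315],(400,300),interpolation=cv2.INTER_CUBIC),cv2.resize(w[0:210,140:420],(400,300),interpolation=cv2.INTER_CUBIC)])
cv2.imwrite('pics/c10.png',x[:,:,::-1])
E
```

```text
12.9 [ 0.5272 -0.27    0.1411] rotdeg -67.9773397248114 tool z [ 0.0003 -0.0002 -1.    ] lens [ 0.5956 -0.243   0.1209] 0.014502872818830942
goal lens shift tool mm 0.116 [-2.0157  0.9304  4.9264]
goal lens shift tool mm 0.118 [-2.0152  0.93    2.9264]
goal lens shift tool mm 0.12 [-2.0146  0.9296  0.9264]
goal lens shift tool mm 0.122 [-2.0141  0.9292 -1.0736]
[-2.41098293e-03 -1.70032042e-02  9.95558251e-04 -3.79693301e-03
  9.14732002e-05  3.97604926e-04  1.58513332e-03] [-0.04444932 -0.05134928 -0.24495826]
```

View pics/c10.png

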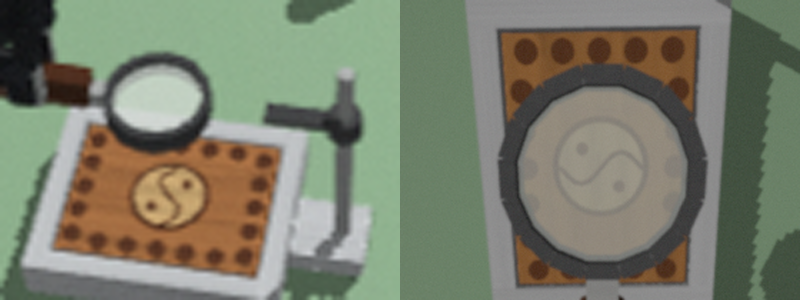

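The picture shows the ring centred on the motif, clear of the pointer, with the tile flush. I let it settle and hand in.

{"api": "jog_arm", "payload": {"targets": [[0,0,0,0,0,0],[0,0,0,0,0,0],[0,0,0,0,0,0],[0,0,0,0,0,0],[0,0,0,0,0,0],[0,0,0,0,0,0]]}}

```text
t: 13.5
eef_pos: [0.527, -0.2697, 0.1408]
eef_rot: [0.829, -0.559, 0.0, 0.0]
contact_force: [-0.1, 0.2, -2.5]
opening: 0.0143
```

```bash
python3 st.py; python3 -c "
from cell import manip
print(manip.hand_in())"
```

```text
13.5 [ 0.527  -0.2697  0.1408] rotdeg -67.95151728866055 tool z [ 0.0001 -0.0001 -1.    ] lens [ 0.5954 -0.2426  0.1207] 0.014271369265392068
goal lens shift tool mm 0.116 [-1.5718  0.8259  4.6507]
goal lens shift tool mm 0.118 [-1.5716  0.8258  2.6507]
goal lens shift tool mm 0.12 [-1.5714  0.8257  0.6507]
goal lens shift tool mm 0.122 [-1.5712  0.8255 -1.3493]
the job is handed in; nothing more can be done
None
```

The job is handed in at 13.5 s. The tile was pressed flat first, and the loupe is now held level over the motif at pointer height.

- **Tile:** it bottomed out stiffly with its face at 28 mm, and the pictures after that show it flush with the rim. The press peaked at about 33 N at the wrist.
- **Loupe:** it is gripped by the handle and the grip did not slip. The lens is at (0.5954, -0.2426, 0.1207), and the tool points straight down to within 0.0002 rad.
- **Centring:** the close wrist views put the motif at about (0.5955, -0.243), less than 1 mm from the lens. The estimate I used earlier from the first few views, (0.594, -0.2415), differs by about 2 mm; I went with the wrist views.
- **Height:** wrist parallax gave the pointer at about 0.120–0.121. The scene view gave about 0.121 using the bed angle from that parallax and 0.122–0.123 using the earlier one. The very first wrist-and-scene estimate was lower, at 0.118. The lens could therefore be off by 1–2 mm in height.
- **Clearance:** the last picture shows the loupe clear of bed, post, pointer and tile, with the pointer looking unmoved. I did not check the other things on the table in a final picture, but the paths stayed well above them.

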